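# Set the coffee grinder one click finer

## Robot

A 6-joint arm with a two-finger parallel gripper is mounted at the origin on the work surface. World frame = base frame: x ahead of the robot, y to its left, z up, the work surface at z = 0. Lengths are in m, angles in rad, forces in N, time in s.
With the tool pointing down it reaches from about 0.325 to 0.925 m from the base axis. Payload 3.1 kg.
Tool frame: the origin (TCP) lies midway between the tips of the shut fingers; the grasp point (between the pads) lies 19 mm behind it; z points along the fingers, y is the line along which they close (so a half turn about z gives the same grasp; the last joint's range is limited). The gripper opens to 85 mm and grips with 20 to 120 N. Pads are 22 mm wide; open, the fingers measure 114 mm over their backs; the gripper's body (76 mm by 85 mm) begins 54 mm behind the grasp point. The pads swing forward as they close: fully open they stand 13 mm farther back than shut.
Start: joints at [-1.274, 0.217, 1.613, -0, 1.311, -0.112], TCP at [0.248, -0.574, 0.231] pointing down, gripper open.
Joint ranges: [-2.75, 2.75], [-0.78, 2.1], [0.31, 2.55], [-1.13, 4.27], [0.13, 2.63], [-2.58, 2.58]. Speed limits (rad/s): [2.79, 2.79, 3.14, 3.14, 3.14, 3.14].

## Interface

Orientations are given as a unit quaternion [w, x, y, z].
In Python, from plant import bot gives the robot as it stands. The module is installed in compiled form; this text tells all that it offers. Calls block until the motion is done:
- bot.reach(position, orientation): joint-space move of the TCP to a pose.
- bot.move_straight(position, rate=0.15, ori=None, stop_force=None): straight line of the TCP; ori=None keeps the orientation; rate is the mean speed in m/s. With stop_force (N) it stops when the force on the tool has changed by that much, and returns True; else False.
- bot.move_j(angles): joint-space move.
- bot.release() and bot.clamp(effort=None): open the fingers fully, or close them until they stop; effort is the grip in N (None keeps the last).
- bot.pause(seconds).
- bot.inverse_kinematics(position, orientation): joint angles nearest the present ones, or None.
- bot.camera(name): name is "scene" or "top" or "wrist"; returns a dict with "color" (480x640x3 uint8, red, green, blue), "z_map" (480x640 float32, m along the optical axis (not along the pixel's ray), 0 where there is no reading), "mtx" (3x3 intrinsics, pixels), "R" (3x3) and "t" (3): a world point X has camera coordinates R X + t; the wrist camera has in their place "T_tool_cam" (4x4, takes a point from camera to tool coordinates, whose origin is the TCP and whose axes are the flange's). Camera axes: x right, y down, z forward; pixel columns grow to the right and rows downward; lengths in m; the calibration is good to about 2 mm. A picture is of the moment at which its call begins: read the wrist's pose just before it.
A pose or a line that the arm cannot do raises bot.IKError and nothing moves.
- bot.finish_job(): hands the job in; it is judged then, once.
Trained networks look in the newest picture that a camera, given by its name, has taken for a name from the list of things; names that differ only in an ending like _2 or _b are one class to them, and where a whole thing is asked for, a point or a joint stands for the part that bears it (a point fixed in the world has none). Each returns a list of dicts, best first, with "conf" (0 to 1); they miss things now and then, are a little off and sometimes report something else, mostly with a low value. They report only what shows in the picture. A call takes as long as a camera call.
- bot.masks_of(camera, query): "mask" (480x640 bool, what is visible of it) and "centre" ([column, row] in pixels, amid what is visible of it).
Readings, each from a call of its own:
- bot.current_time_s(): time.
- bot.current_joints(): joint angles.
- bot.current_qd(): joint speeds.
- bot.current_joint_efforts(): joint torques, N m.
- bot.current_position(): TCP position.
- bot.current_ee_rot(): TCP orientation.
- bot.current_force(): force on the tool from outside, world axes, zero at the start.
- bot.current_ft_torque(): the same for the moment, N m.
- bot.current_opening(): finger opening in m.
- bot.current_grasp_force(): force on a finger pad.
Only numpy, scipy, OpenCV 4.12 (cv2) and the standard library are available. Lean on these libraries where they do the work, as an engineer would, in place of code of your own. Each camera call takes 0.05 s, during which the arm holds its last target. There are 200 camera calls.

## Task

The coffee grinder on the bench grinds too coarse: lay a fingertip on its big knurled dial and, by friction, turn the dial clockwise (seen from above) by one click, so that it drops into the next of its three detents and rests there by itself. Go neither past that click nor the other way, and then let go. Pick nothing up, and leave the loose bowl, spout, ring and screwdriver where they are.

Things in the scene. Friction and masses are not known exactly. Their poses are not given: they have to be found in the camera images.
- grinder: the grinder, fixed to the bench; origin at the centre of the underside of its 170 x 170 mm foot plate, z up. A finned drum of 56 mm radius carries a tan flange of 78 mm radius, top 98 mm up; a chute sticks out under it at -x, to 100 mm from the axis. Three steel index pips on the flange, outside the dial, at the grinder's -x and 30 degrees either side, mark the three clicks.
- dial_top (a point): centre of the flat top face of the dial, on its vertical axis, 130 mm above the bench. The dial is a solid black disc on top of the grinder, 58 mm radius, 24 mm high, rim and outer top face finely knurled (nothing to hook, too wide to grip across), with a flat steel centre of 34 mm radius. The point's x and y turn with the dial.
- dial_mark (a point): point on the dial's flat white radial mark (23 x 6 mm) on its top face, 50 mm from the axis; it points to the pip of the present click. The dial floats on a spring: pressed down it gives from about 3.2 N, 2.5 N per mm, solid after 5 mm. A fingertip pressing on the knurled top 45 mm from the axis with 6 to 12 N and moving round the axis carries it along.
- dial (a joint): angle of the dial, rad, growing clockwise seen from above; at 0 the mark points to the grinder's -x. Detents at -0.524, 0 and +0.524 (30 degrees apart), stops at +-0.58. It starts at rest in the -0.524 or the 0 detent. A detent resists with up to 0.1 N m for the first 0.26 rad (half a click); beyond that it draws the dial into the next detent.
- mixer_bowl: loose bystander: blue cup-shaped mixing bowl, 72 mm across, 62 mm high, standing; origin at the centre of its underside.
- spout: loose bystander: ivory elbow spout, standing upright, foot 42 mm across, 74 mm high, short arm toward its +x; origin at the centre of its underside.
- lock_ring: loose bystander: green plastic ring, 68 mm across, 14 mm high, lying flat; origin at the centre of its underside.
- driver: loose bystander: screwdriver lying on the bench along its x axis, some 200 mm long; origin at the underside near its middle.

How it is judged:
On the way, in this order (a step that is already met when the one before it is completed fails the run):
1. a finger bears on the grinder's dial (contact force between the fingers and grinder above 1 N), for 0.1 s.
2. the dial is carried over to the next click (distance of dial_mark from where it was at the start of the episode above 0.0195 m and value of joint dial above -0.2 rad), for 0.1 s.
At the end, for the whole second after the job is handed in: the dial rests within about 5 degrees of the detent one click (30 degrees) clockwise of where it started, and no loose part has shifted 20 mm (distance of dial_mark from where it was at the start of the episode between 0.021 and 0.0307 m and (value of joint dial between -0.08 and 0.08 rad or value of joint dial between 0.443599 and 0.603599 rad) and velocity of joint dial between -0.1 and 0.1 rad/s and distance of each of mixer_bowl, spout, lock_ring, driver from where it was at the start of the episode below 0.02 m); the robot touches nothing.
It fails at once if the dial is turned well past the next click (more than 1.7 clicks) (distance of dial_mark from where it was at the start of the episode above 0.0431 m).
It fails at once if the dial is turned the other way by most of a click (value of joint dial below -0.314 rad and distance of dial_mark from where it was at the start of the episode above 0.0143 m).
It fails at once if the bowl, spout, ring or screwdriver is shifted or lifted by 20 mm (distance of any of mixer_bowl, spout, lock_ring, driver from where it was at the start of the episode above 0.02 m).
It also fails if it takes over 32 s, if anything falls off the work surface, if the arm or the gripper's body presses on something with over 40 N, if the wrist force passes 120 N, or if a joint passes its speed limit or range.

## Working session

There is one attempt and no reset: what is moved stays moved. The work goes in short steps, each a Python script; the robot and the scene stay as the last script left them, time stands still between calls to the robot, and variables do not carry over. Pictures are saved under pics/ and viewed, at most 10 in all, crops included, and the job is handed in when it is done.

```bash
mkdir -p pics; cat > h.py <<'E'
import numpy as np, cv2
from plant import bot
def world(c, mask):
    v,u=np.nonzero(mask & (c["z_map"]>0)); z=c["z_map"][v,u]
    p=np.linalg.inv(c["mtx"])@np.vstack([u*z,v*z,z])
    return (c["R"].T@(p-c["t"].reshape(3,1))).T
E
python3 - <<'E'
from h import *
for cam in ["top","scene"]:
    c=bot.camera(cam); cv2.imwrite(f"pics/{cam}0.png",c["color"][...,::-1])
    np.savez(f"{cam}0.npz",**c)
    for q in ["dial","dial_mark","grinder","mixer_bowl","spout","lock_ring","driver"]:
        for m in bot.masks_of(cam,q)[:2]:
            w=world(c,m["mask"])
            print(cam,q,round(m["conf"],2),np.round(m["centre"]),m["mask"].sum(),np.round(np.median(w,0),3) if len(w) else None, np.round(np.percentile(w,[2,98],axis=0),3).tolist() if len(w) else '')
print(bot.current_time_s(),bot.current_ee_rot(),bot.current_opening())
E
```

```text
top dial 0.74 [319. 282.] 3458 [0.517 0.123 0.13 ] [[0.465, 0.072, 0.127], [0.569, 0.175, 0.134]]
top dial_mark 0.56 [319. 283.] 3486 [0.517 0.123 0.13 ] [[0.465, 0.072, 0.127], [0.569, 0.175, 0.134]]
top grinder 0.77 [319. 292.] 7611 [0.507 0.126 0.1  ] [[0.427, 0.036, 0.01], [0.601, 0.209, 0.133]]
top mixer_bowl 0.71 [235. 258.] 1129 [0.583 0.289 0.02 ] [[0.545, 0.251, 0.002], [0.609, 0.315, 0.064]]
top spout 0.78 [406. 332.] 506 [ 0.429 -0.032  0.07 ] [[0.405, -0.054, 0.003], [0.45, -0.014, 0.076]]
top lock_ring 0.76 [370. 226.] 424 [0.661 0.023 0.013] [[0.632, -0.007, 0.001], [0.695, 0.055, 0.018]]
top driver 0.9 [192. 236.] 682 [0.625 0.37  0.023] [[0.586, 0.329, 0.0], [0.681, 0.435, 0.028]]
top driver 0.24 [318. 284.] 3524 [0.516 0.123 0.13 ] [[0.466, 0.07, 0.126], [0.569, 0.176, 0.134]]
scene dial 0.63 [328. 214.] 1619 [0.53  0.122 0.131] [[0.47, 0.069, 0.113], [0.576, 0.174, 0.134]]
scene dial_mark 0.93 [323. 213.] 1622 [0.531 0.121 0.131] [[0.471, 0.07, 0.112], [0.576, 0.174, 0.134]]
scene grinder 0.56 [326. 235.] 4760 [0.558 0.122 0.098] [[0.47, 0.033, 0.004], [0.611, 0.207, 0.134]]
scene mixer_bowl 0.8 [393. 252.] 855 [0.564 0.282 0.039] [[0.542, 0.249, 0.002], [0.612, 0.314, 0.065]]
scene spout 0.85 [264. 204.] 412 [ 0.441 -0.038  0.053] [[0.36, -0.061, 0.002], [0.451, -0.017, 0.076]]
scene lock_ring 0.71 [280. 284.] 328 [0.668 0.019 0.014] [[0.634, -0.009, 0.002], [0.7, 0.053, 0.018]]
scene driver 0.84 [428. 276.] 523 [0.631 0.369 0.021] [[0.591, 0.324, -0.0], [0.689, 0.44, 0.029]]
0.8 [ 3.39576418e-05  9.79184584e-01  2.02971793e-01 -6.63999113e-06] 0.08544724068918687
```

```bash
python3 - <<'E'
from h import *
c=dict(np.load("top0.npz")); m=np.zeros((480,640),np.uint8)
crop=c["color"][225:355,250:450,::-1]
cv2.imwrite("pics/crop.png",cv2.resize(crop,None,fx=4,fy=4,interpolation=cv2.INTER_CUBIC))
up=(c["z_map"]>0); 
w=world(c,np.ones((480,640),bool)); v,u=np.nonzero(up)
s=(w[:,2]>.12)&(w[:,2]<.14)&(np.hypot(w[:,0]-.517,w[:,1]-.123)<.07)
(x,y),r=cv2.minEnclosingCircle(w[s][:,:2].astype(np.float32)); print(x,y,r,w[s].mean(0),np.median(w[s][:,2]))
col=c["color"][v,u].min(1)
d=np.hypot(w[:,0]-x,w[:,1]-y)
b=s&(d>.036)&(col>170); print(b.sum(),w[b].mean(0),np.degrees(np.arctan2(*(w[b].mean(0)[:2]-w[s].mean(0)[:2])[::-1])))
E
```

```text
0.5177459716796875 0.12305080145597458 0.05877981334924698 [0.51697616 0.12322097 0.13017494] 0.1301869104723442
44 [0.47324046 0.13679183 0.13060445] 162.76128076901105
```

View pics/crop.png

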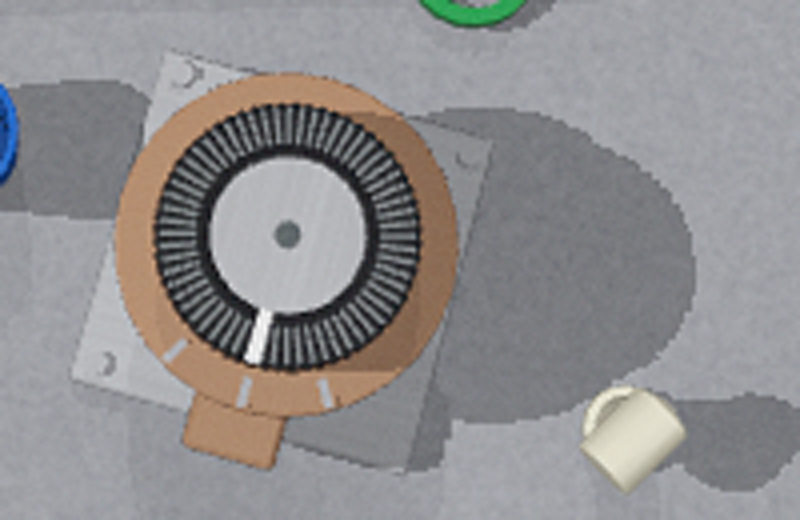

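The mark (crop 258,338) points to the middle pip (245,392), 163° in world. The dial is therefore in the 0 detent, centred at (0.517, 0.123), with its top at 0.130. I'll approach on its right side.

```bash
cat >> h.py <<'E'
C=np.array([.5172,.1231]); R=.045
def ori(a):  # tool down, tool x at world angle a
    return np.array([0,np.cos(a/2),np.sin(a/2),0])
def pos(a,z): return np.array([C[0]+R*np.cos(a),C[1]+R*np.sin(a),z])
E
python3 - <<'E'
from h import *
bot.clamp(20)
a=np.radians(-78)
for off in (0,np.pi):
    for d in (0,-.55): print(off,np.round(bot.inverse_kinematics(pos(a+d,.14),ori(a+d+off)),2))
j=[bot.inverse_kinematics(pos(a-.25,.14),ori(a-.25+o))[5] for o in (0,np.pi)]
off=[0,np.pi][int(np.argmin(np.abs(j)))]; print(off); np.save("off.npy",off)
bot.move_straight([.35,-.4,.26])
bot.reach(pos(a,.20),ori(a+off))
bot.move_straight(pos(a,.145))
bot.pause(.3); f0=bot.current_force(); print(f0,bot.current_time_s())
hit=bot.move_straight(pos(a,.122),rate=.015,stop_force=2.5)
print(hit,bot.current_position(),np.array(bot.current_force())-f0,bot.current_time_s()); np.save("f0.npy",f0)
E
```

```text
Traceback (most recent call last):
TypeError: unsupported operand type(s) for *: 'NoneType' and 'float'
```

```bash
python3 - <<'E'
from h import *
for ad in range(-180,180,30):
    a=np.radians(ad); print(ad,[o for o in range(-180,180,30) if all((j:=bot.inverse_kinematics(pos(a,z),ori(np.radians(o)))) is not None for z in(.2,.125))])
for o in range(-180,180,30):
    j=bot.inverse_kinematics(pos(-1.4,.15),ori(np.radians(o))); print(o,None if j is None else np.round(j,2))
E
```

```text
-180 [-180, -150, -120, -30, 0, 30, 60, 90, 120, 150]
-150 [-180, -150, -120, -30, 0, 30, 60, 90, 120, 150]
-120 [-180, -150, -30, 0, 30, 60, 90, 120, 150]
-90 [-180, -150, -30, 0, 30, 60, 90, 120, 150]
-60 [-180, -150, -30, 0, 30, 60, 90, 120, 150]
-30 [-180, -150, -120, -30, 0, 30, 60, 90, 120, 150]
0 [-180, -150, -120, -30, 0, 30, 60, 90, 120, 150]
30 [-180, -150, -120, -30, 0, 30, 60, 90, 120, 150]
60 [-180, -150, -120, -30, 0, 30, 60, 90, 120, 150]
90 [-180, -150, -120, -30, 0, 30, 60, 90, 120, 150]
120 [-180, -150, -120, -30, 0, 30, 60, 90, 120, 150]
150 [-180, -150, -120, -30, 0, 30, 60, 90, 120, 150]
-180 [ 0.02  0.1   1.9  -0.    1.13 -1.55]
-150 [ 0.02  0.1   1.9  -0.    1.13 -2.08]
-120 None
-90 None
-60 None
-30 [ 0.02  0.1   1.9  -0.    1.13  2.11]
0 [ 0.02  0.1   1.9  -0.    1.13  1.59]
30 [ 0.02  0.1   1.9  -0.    1.13  1.06]
60 [ 0.02  0.1   1.9  -0.    1.13  0.54]
90 [ 0.02  0.1   1.9  -0.    1.13  0.02]
120 [ 0.02  0.1   1.9  -0.    1.13 -0.51]
150 [ 0.02  0.1   1.9  -0.    1.13 -1.03]
```

```bash
python3 - <<'E'
from h import *
a=np.radians(-78); off=np.pi
bot.move_straight([.35,-.4,.26])
bot.reach(pos(a,.20),ori(a+off))
bot.move_straight(pos(a,.145))
bot.pause(.3); f0=np.array(bot.current_force()); print(f0,bot.current_time_s(),bot.current_opening())
hit=bot.move_straight(pos(a,.122),rate=.015,stop_force=2.5)
print(hit,bot.current_position(),np.array(bot.current_force())-f0,bot.current_time_s()); np.save("f0.npy",f0)
E
```

```text
[-0.18312497  0.0046571  -1.52427692] 5.75 -0.00023916059491126165
True [0.526581   0.07893066 0.12938942] [-0.18503617 -0.27483917  6.29668922] 6.7583
```

```bash
python3 - <<'E'
from h import *
a=np.radians(-78); off=np.pi; f0=np.load("f0.npy")
z=bot.current_position()[2]
fz=lambda: np.array(bot.current_force())-f0
for _ in range(8):
    bot.pause(.1); f=fz()[2]
    if 8<f<10: break
    z-=np.clip((9-f)/2.5e3,-.001,.001); bot.move_straight(pos(a,z),rate=.02)
print(z,fz(),bot.current_time_s())
for d in np.radians(np.arange(4,29,4)):
    bot.move_straight(pos(a-d,z),rate=.02,ori=ori(a-d+off)); f=fz()
    print(round(np.degrees(d)),np.round(f,2),round(z,4),round(bot.current_time_s(),2))
    z-=np.clip((9-f[2])/2.5e3,-.0005,.0005)
c=bot.camera("top"); cv2.imwrite("pics/mid.png",cv2.resize(c["color"][225:355,250:450,::-1],None,fx=4,fy=4,interpolation=cv2.INTER_CUBIC))
E
```

```text
0.12739494145874436 [ 0.01597654 -0.19598671  8.02853024] 7.5583
4 [ 1.79 -0.11  8.08] 0.1274 7.87
8 [2.06 0.17 7.57] 0.127 8.18
12 [2.26 0.65 7.64] 0.1265 8.48
16 [ 3.02 -0.45  9.22] 0.126 8.79
20 [-0.93 -0.24  9.81] 0.1261 9.1
24 [-1.61  0.19 10.34] 0.1264 9.41
28 [-0.71  1.16  8.86] 0.1269 9.72
```

View pics/mid.png

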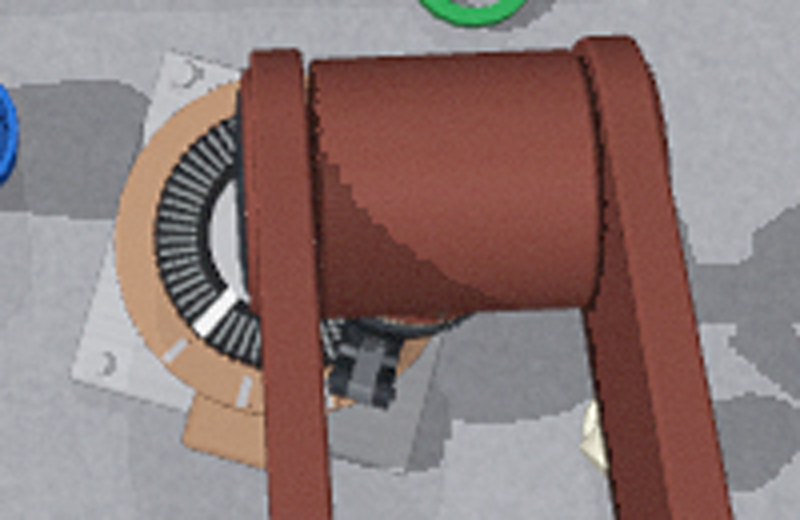

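The mark (215,315) now points at the next pip (175,350), so the click has been carried over. I'll lift off vertically and check.

```bash
python3 - <<'E'
from h import *
a=np.radians(-106)
p=bot.current_position()
bot.move_straight([p[0],p[1],.15],rate=.05)
bot.move_straight([p[0],p[1],.24]); bot.reach([.35,-.35,.3],ori(np.radians(30))); bot.pause(.3)
c=bot.camera("top"); cv2.imwrite("pics/end.png",cv2.resize(c["color"][225:355,250:450,::-1],None,fx=4,fy=4,interpolation=cv2.INTER_CUBIC))
w=world(c,np.ones((480,640),bool)); v,u=np.nonzero(c["z_map"]>0)
d=np.hypot(*(w[:,:2]-C).T); b=(abs(w[:,2]-.13)<.01)&(d>.036)&(d<.058)&(c["color"][v,u].min(1)>170)
m=w[b].mean(0); print(b.sum(),m,np.degrees(np.arctan2(m[1]-C[1],m[0]-C[0])),bot.current_time_s())
for q in ["mixer_bowl","spout","lock_ring","driver"]: 
    r=bot.masks_of("top",q); print(q,[np.round(x["centre"]) for x in r[:1]])
E
```

```text
40 [0.48608576 0.1574802  0.13078615] 132.14524243725626 13.1667
mixer_bowl [array([234., 258.])]
spout [array([407., 331.])]
lock_ring [array([320., 293.])]
driver [array([194., 236.])]
```

View pics/end.png

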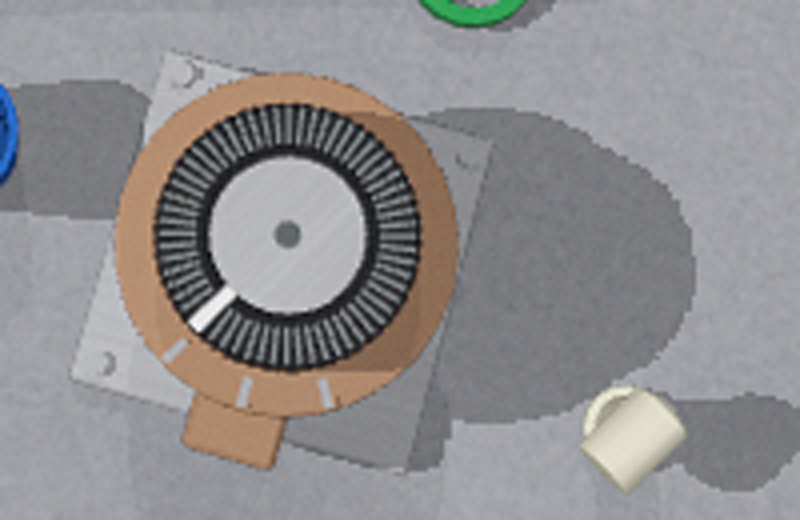

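The mark (212,310) lines up with the next pip (175,350), having turned 30.6° clockwise. The ring and spout haven't moved; the network's ring position (320,293) is a false detection on the grinder.

```bash
python3 -c "
from plant import bot
print(bot.finish_job())"
```

```text
the job is handed in; nothing more can be done
None
```

I turned the dial one click clockwise (about 30.6° measured) into the next detent, where it stayed after I lifted off, with no visible shift in any loose part, and handed the job in at about 13 s; no verdict was returned.

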